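# Exercise a gauge probe and zero its readout

## Task

On the gauging fixture, gently press the flat-tipped probe (the one with the wide disc) down with your fingertips by about half of its 12 mm stroke, not to its stop, and let it spring back up. Then press the wide bar key on the readout box to zero it, and withdraw. Leave the other probes, the other keys and all the loose parts alone, and do not lift or shove the readout.

Things in the scene. Friction and masses are not known exactly. Their poses are not given: they have to be found in the camera images.
- fixture: gauging fixture: dark fixed granite-like plate 210 x 170 x 30 mm (x, y, z), origin at the centre of its underside on the table. Four upright spring probes stand on it in a 2 x 2 pattern, 80 mm apart along x and y, about a point 15 mm on the -x side of the plate's centre. Which probe stands at which place varies. All probe tips are 90 mm above the table.
- flat_probe: the FLAT-tipped probe, fixed on the plate: black sleeve 20 mm across, 24 mm high, with a 6 mm dark collar, out of which comes an 8 mm steel stem with a flat round steel disc 28 mm across and 5 mm thick on top; the widest tip of the four. Origin at the foot of the sleeve, 30 mm above the table; the top of the disc is 60 mm above it.
- flat_tip (a point): centre of the disc's top face on the flat-tipped probe, 90 mm above the table at rest; it moves down with the plunger.
- flat_plunger (a joint): how far the flat-tipped plunger is pushed straight down: 0 at rest (out), 0.012 m at its bottom stop. Its spring pushes back with about 2 N at first touch, rising to about 5.7 N at the bottom stop, and returns it by itself.
- readout: loose black box, about 1.2 kg, 120 x 170 mm (x, y), top 34 mm high; display hood 22 mm deep, 150 mm wide, 50 mm high, centred 46 mm to +x. Origin: centre of underside. Grey keys 10 mm proud of the top: a wide bar key at (-33, 0) mm, three small keys at x = +14 mm, y = +55, 0, -55 mm.
- bar_key_top (a point): centre of the top of the wide bar key (18 mm along the box's x, 56 mm along its y), 44 mm above the table at rest; it moves down with the key.
- bar_key (a joint): how far the wide bar key is pressed: 0 at rest, 0.005 m fully down; about 2 N to start, 4.5 N fully down; it springs back by itself.
- ball_probe: another probe with the same sleeve and height, having a ball tip 14 mm across; to be left alone. Origin at the foot of the sleeve, 30 mm above the table, tip 60 mm above it.
- ball_plunger (a joint): push of that probe's plunger, 0 at rest, 0.012 m at the bottom; to stay at rest.
- cone_probe: another probe with the same sleeve and height, having a small pointed cone tip, 12 mm across at its foot; to be left alone. Origin at the foot of the sleeve, 30 mm above the table, tip 60 mm above it.
- cone_plunger (a joint): push of that probe's plunger, 0 at rest, 0.012 m at the bottom; to stay at rest.
- blade_probe: another probe with the same sleeve and height, having a thin blade tip 22 mm long and 4 mm thick; to be left alone. Origin at the foot of the sleeve, 30 mm above the table, tip 60 mm above it.
- blade_plunger (a joint): push of that probe's plunger, 0 at rest, 0.012 m at the bottom; to stay at rest.
- left_key (a joint): small round key 18 mm across, on the box's +y side; press depth, 0 at rest, 0.005 m fully down; to stay at rest.
- middle_key (a joint): small square key 18 mm wide, in the middle; press depth, 0 at rest, 0.005 m fully down; to stay at rest.
- right_key (a joint): small round key 18 mm across, on the box's -y side; press depth, 0 at rest, 0.005 m fully down; to stay at rest.
- ring_gauge: loose steel ring gauge 32 mm across, 14 mm high, lying on the plate among the four probes; to be left alone. Origin at its underside (centre).
- gauge_block: loose steel gauge block 9 x 35 x 20 mm on the plate, near its +x edge; to be left alone. Origin at its underside (centre).
- shaft: loose stepped steel shaft standing between fixture and readout, 24 mm across, 50 mm high; to be left alone. Origin at its underside (centre).
- v_block: loose dark steel V-block 45 x 70 mm, about 45 mm high, behind the work; to be left alone. Origin at its underside (centre).
- cleaner: loose white bottle 54 mm across, 130 mm high, standing behind the work on the +y side; to be left alone. Origin at its underside (centre).
- screwdriver: loose screwdriver lying on the table at the +y side; to be left alone. Origin at its underside, along its length.
- flange: loose aluminium flange 56 mm across, 30 mm high, at the -y side; to be left alone. Origin at its underside (centre).

How it is judged:
On the way, in this order (a step that is already met when the one before it is completed fails the run):
1. the flat-tipped probe is pressed down by at least 3 mm (value of joint flat_plunger above 0.003 m), for 0.05 s.
2. the flat-tipped probe is let go and has sprung back (value of joint flat_plunger below 0.001 m and contact force between the arm and flat_probe below 0.1 N), for 0.1 s.
3. the bar key is pressed by at least 3 mm (value of joint bar_key above 0.003 m), for 0.05 s.
At the end, for the whole second after the job is handed in: All four probes and all four keys are back out (within 1 mm), the readout is at rest within 15 mm of where it stood, and each loose bystander within 8 mm of where it stood (value of joint each of flat_plunger, ball_plunger, cone_plunger, blade_plunger, bar_key, left_key, middle_key, right_key below 0.001 m and distance of each of ring_gauge, gauge_block, shaft, v_block, cleaner, screwdriver, flange from where it was at the start of the episode below 0.008 m and distance of readout from where it was at the start of the episode below 0.015 m and linear speed of readout below 0.01 m/s); the robot touches nothing.
It fails at once if the flat plunger is driven to its bottom stop (past 11.5 mm) or pushed with more than 18 N (value of joint flat_plunger above 0.0115 m or contact force between the arm and flat_probe above 18 N).
It fails at once if another probe is pushed in (over 1.5 mm) or leaned on (over 4 N) (value of joint any of ball_plunger, cone_plunger, blade_plunger above 0.0015 m or contact force between the arm and ball_probe above 4 N or contact force between the arm and cone_probe above 4 N or contact force between the arm and blade_probe above 4 N).
It fails at once if another key is pressed (over 1.5 mm) (value of joint any of left_key, middle_key, right_key above 0.0015 m).
It fails at once if the readout is pushed with more than 30 N, shoved or lifted (over 15 mm) (contact force between the arm and readout above 30 N or distance of readout from where it was at the start of the episode above 0.015 m).
It fails at once if a loose bystander is moved or lifted by more than 8 mm (distance of any of ring_gauge, gauge_block, shaft, v_block, cleaner, screwdriver, flange from where it was at the start of the episode above 0.008 m).
It also fails if it takes over 48 s, if anything falls off the work surface, if the arm or the gripper's body presses on something with over 40 N, if the wrist force passes 120 N, or if a joint passes its speed limit or range.

## Robot

A 6-joint arm with a two-finger parallel gripper is mounted at the origin on the work surface. World frame = base frame: x ahead of the robot, y to its left, z up, the work surface at z = 0. Lengths are in m, angles in rad, forces in N, time in s.
With the tool pointing down it reaches from about 0.325 to 0.85 m from the base axis. Payload 4.4 kg.
Tool frame: the origin (TCP) lies midway between the tips of the shut fingers; the grasp point (between the pads) lies 19 mm behind it (ctrl.hold_point_z is the distance from the TCP to the grasp point, in m); z points along the fingers, y is the line along which they close (so a half turn about z gives the same grasp; the last joint's range is limited). The gripper opens to 94 mm and grips with 3 to 60 N. Pads are 16 mm wide; open, the fingers measure 119 mm over their backs; the gripper's body (75 mm by 177 mm) begins 78 mm behind the grasp point.
Start: joints at [0.974, 0.207, 1.542, -0, 1.393, -0.15], TCP at [0.248, 0.519, 0.205] pointing down, gripper open.
Joint ranges: [-2.73, 2.73], [-0.86, 2.22], [0.23, 2.46], [-1.11, 4.25], [0.08, 2.63], [-2.82, 2.82]. Speed limits (rad/s): [2.79, 2.79, 3.14, 3.14, 3.14, 3.14].

## Interface

Orientations are given as a unit quaternion [w, x, y, z].
In Python, from rig import ctrl gives the robot as it stands.
- The arm moves only by the tool move_tool, called by a JSON object that holds its "name" and its "arguments". Schema: {"type":"object","properties":{"steps":{"type":"object","properties":{"rows":{"type":"array","items":{"type":"array","items":{"type":"number"},"minItems":6,"maxItems":6},"minItems":1,"maxItems":5}},"additionalProperties":false,"required":["rows"]},"aperture":{"type":"number"},"clamp_n":{"type":"number"},"only":{"type":"string"},"quiet":{"type":"boolean"},"lines":{"type":"string"}},"required":["steps"],"additionalProperties":false}. steps is an object whose key "rows" holds a list of rows, 1 to 5 of them, each of 6 numbers: dx, dy, dz in m, then a rotation vector rx, ry, rz in rad; each row is the pose to reach, as a shift and turn from the pose commanded when the call began, along the tool's axes at that moment; what a row does not reach only later rows make up. A row lasts 1/12 s, in which the tool goes at most 0.0417 m and 0.125 rad, less where a joint would pass 70% of its speed; a pose out of reach is approached as far as the arm can. aperture is the finger opening in m, set as the call begins (left out keeps the last). The fingers move at their own pace and stop on an object; clamp_n is the grip in N (left out, the last holds). Time passes only in rows, so rows that do not move let the fingers close. The tool returns the time, the measured TCP pose, the force, the opening and the grip force at its end. only (a regular expression) keeps the lines of the reply that match it, lines (a string "A,B") keeps lines A to B, and quiet returns only ok. Input that does not fit is refused with a message, and nothing moves.
- ctrl.sense(): the state, without advancing time (a new reading comes with each control period).
- ctrl.capture(name): name is "scene" or "top" or "wrist"; returns a dict with "img" (384x512x3 uint8, red, green, blue), "fx", "fy", "cx", "cy" (pixels), "world_from_camera" (4x4, takes a point from camera to world coordinates). Camera axes: x right, y down, z forward; pixel columns grow to the right and rows downward; lengths in m; the calibration is good to about 2 mm. The wrist camera is an equidistant fisheye: a pixel r from the principal point sees the ray r / f radians off the axis. A picture is of the moment at which its call begins. There is no depth.
- ctrl.close_job(): hands the job in; it is judged then, once.
The state is a dict: "clock": time; "q": joint angles; "qd": joint speeds; "joint_efforts": joint torques, N m; "tool_pos": TCP position; "tcp_rot": TCP orientation; "ft_force": force on the tool from outside, world axes, zero at the start; "ft_torque": the same for the moment, N m; "width": finger opening in m; "finger_force": force on a finger pad.
Only numpy, scipy, OpenCV 4.12 (cv2) and the standard library are available. Lean on these libraries where they do the work, as an engineer would, in place of code of your own. Each camera call takes 0.05 s, during which the arm holds its last target. There are 200 camera calls.

## Working session

There is one attempt and no reset: what is moved stays moved. The work goes in short steps, Python scripts to look and compute and a tool call to move; the robot and the scene stay as the last step left them, time stands still between calls to the robot, and variables do not carry over. Pictures are saved under pics/ and viewed, at most 10 in all, crops included, and the job is handed in when it is done.

```bash
ls; mkdir -p pics
```

Run:
```python
from rig import ctrl
import cv2,numpy as np
for n in("top","scene"):
    c=ctrl.capture(n);cv2.imwrite(f"pics/{n}0.png",c["img"][:,:,::-1]);print(n,c["fx"],c["cx"],c["cy"],np.round(c["world_from_camera"],4).tolist())
s=ctrl.sense();print(s["clock"],s["tool_pos"],s["tcp_rot"],s["width"])
```

```text
pics
rig.py
top 446.5082173809713 245.7441827532545 194.7280908891289 [[0.0222, -0.9907, 0.1344, 0.409], [-0.9997, -0.0202, 0.0163, -0.0104], [-0.0134, -0.1348, -0.9908, 1.4363], [0.0, 0.0, 0.0, 1.0]]
scene 372.30841059183035 259.5695353145902 194.5763806268155 [[0.5887, 0.4264, -0.6867, 1.347], [0.8082, -0.3272, 0.4897, -0.5004], [-0.0159, -0.8433, -0.5372, 0.6643], [0.0, 0.0, 0.0, 1.0]]
0.1 [0.24803508 0.51794839 0.2044058 ] [-3.61958870e-04  2.21533516e-01  9.75152227e-01 -9.50636535e-04] 0.0939612591109705
```

View pics/top0.png

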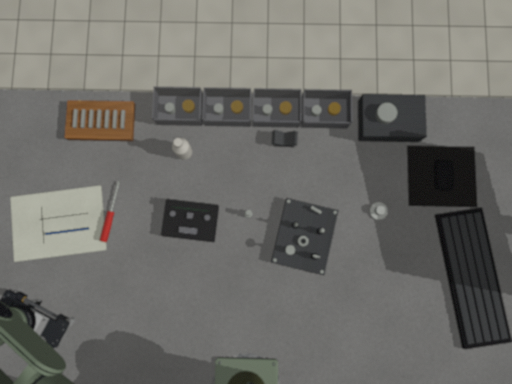

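View pics/scene0.png

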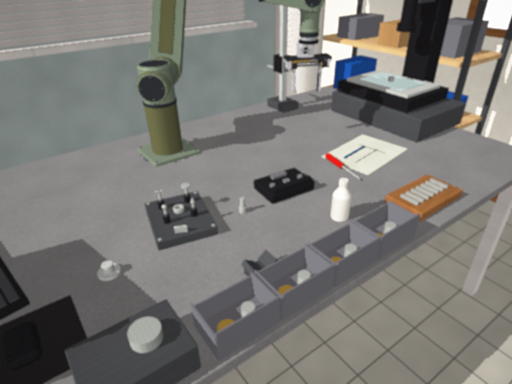

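The top view shows the fixture around (305,237), with the wide disc at about (291,250). The readout is around (190,221), with its bar key at (188,230). The scene view shows the disc probe at about (186,187). I'll zoom in next and compute positions.

Create h.py:
```python
import numpy as np
def ray(c,u,v):
    T=np.array(c["world_from_camera"]);d=T[:3,:3]@np.array([(u-c["cx"])/c["fx"],(v-c["cy"])/c["fy"],1.]);return T[:3,3],d
def onz(c,u,v,z):
    o,d=ray(c,u,v);return o+d*(z-o[2])/d[2]
```

Run:
```python
from rig import ctrl
import cv2,numpy as np
from h import *
c=ctrl.capture("top");im=c["img"][:,:,::-1];s=ctrl.capture("scene")["img"][:,:,::-1]
a=cv2.resize(im[185:285,150:350],None,fx=4,fy=4,interpolation=cv2.INTER_CUBIC)
b=cv2.resize(s[160:250,130:330],None,fx=4,fy=4,interpolation=cv2.INTER_CUBIC)[:200*2]
cv2.imwrite("pics/crop1.png",a);cv2.imwrite("pics/crop2.png",b)
g=im.max(2)
def blob(x0,y0,x1,y1,th,z):
    m=(g[y0:y1,x0:x1]>th).astype(np.uint8);n,l,st,ce=cv2.connectedComponentsWithStats(m)
    for i in range(1,n):
        if st[i,4]>3:
            u,v=ce[i]+[x0,y0];print(round(u,1),round(v,1),st[i].tolist(),np.round(onz(c,u,v,z),4))
print("keys");blob(165,203,216,240,90,.044)
print("probes");blob(270,198,338,274,120,.09)
```

```text
keys
213.0 203.0 [46, 0, 5, 1, 5] [0.5696 0.1147 0.044 ]
172.4 213.4 [6, 9, 4, 4, 15] [0.5342 0.2411 0.044 ]
189.5 215.2 [23, 10, 5, 5, 19] [0.5298 0.1871 0.044 ]
206.7 217.3 [40, 13, 5, 4, 15] [0.5243 0.1331 0.044 ]
187.9 230.1 [15, 25, 17, 6, 75] [0.4828 0.1903 0.044 ]
172.7 238.4 [0, 34, 21, 3, 38] [0.456  0.2366 0.044 ]
probes
288.5 200.5 [18, 2, 2, 2, 4] [ 0.5767 -0.1184  0.09  ]
316.1 209.5 [42, 9, 9, 6, 21] [ 0.5509 -0.2021  0.09  ]
322.5 230.0 [52, 31, 2, 3, 6] [ 0.4895 -0.2212  0.09  ]
303.1 240.5 [29, 38, 9, 10, 41] [ 0.4567 -0.1632  0.09  ]
289.9 249.5 [16, 48, 9, 8, 58] [ 0.4292 -0.1238  0.09  ]
315.9 255.6 [44, 57, 5, 2, 7] [ 0.4129 -0.2014  0.09  ]
274.5 259.5 [4, 61, 2, 2, 4] [ 0.3986 -0.0784  0.09  ]
321.5 271.5 [51, 73, 2, 2, 4] [ 0.3664 -0.2182  0.09  ]
```

View pics/crop1.png

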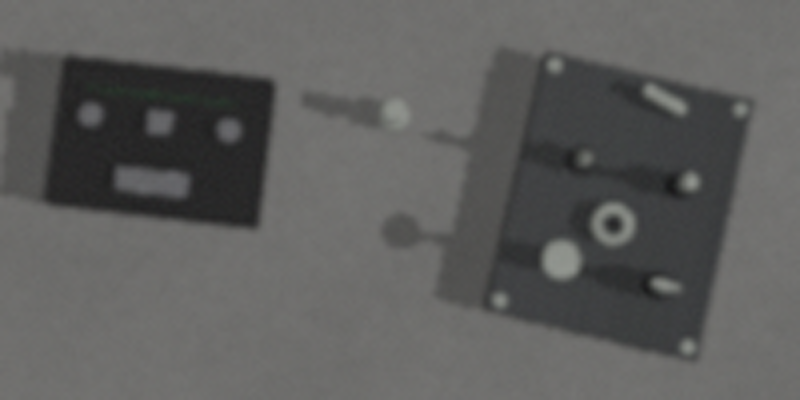

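View pics/crop2.png

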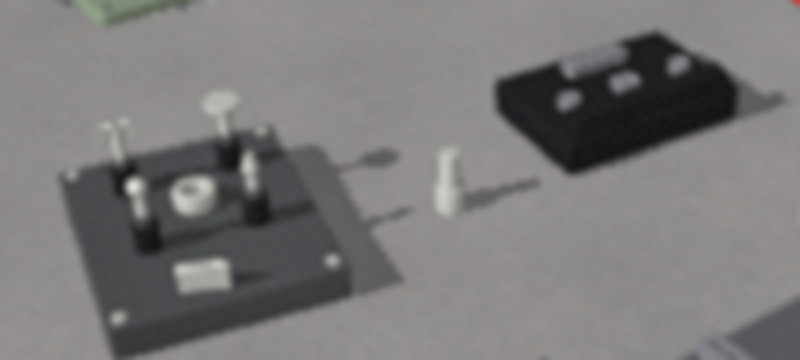

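The crops confirm it. The disc is at crop1 (562,260), which is the -x/+y probe, and I place it at (0.429,-0.124). The bar key is at crop1 (151,182), which I place at (0.483,0.190), and the box yaw is about -5°. I'll close the fingers and move across at a safe height.

Create d.py:
```python
import sys,numpy as np
from scipy.spatial.transform import Rotation as R
from rig import ctrl
s=ctrl.sense();q=s["tcp_rot"];r=R.from_quat([q[1],q[2],q[3],q[0]])
print(round(s["clock"],2),np.round(s["tool_pos"],4),"tool delta",np.round(r.inv().apply(np.array(list(map(float,sys.argv[1:4])))-s["tool_pos"]),4),"y-axis",np.round(r.apply([0,1,0]),3),"F",np.round(s["ft_force"],2),"w",s["width"])
```

```text
(no output)
```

{"name": "move_tool", "arguments": {"steps": {"rows":[[-0.026,-0.03,0,0,0,0],[-0.053,-0.06,0,0,0,0],[-0.079,-0.09,0,0,0,0],[-0.106,-0.12,0,0,0,0],[-0.132,-0.15,0,0,0,0]]}, "aperture": 0, "clamp_n": 10}}

```text
clock: 0.62
tool_pos: [0.3026, 0.3245, 0.2051]
tcp_rot: [0.0, 0.221, 0.975, -0.0]
ft_force: [0.7, -0.8, -0.1]
width: 0.064
finger_force: 0.0
```

{"name": "move_tool", "arguments": {"steps": {"rows":[[-0.026,-0.03,0,0,0,0],[-0.053,-0.06,0,0,0,0],[-0.079,-0.09,0,0,0,0],[-0.106,-0.12,0,0,0,0],[-0.132,-0.15,0,0,0,0]]}}}

```text
clock: 1.03
tool_pos: [0.3569, 0.1322, 0.2056]
tcp_rot: [0.0, 0.221, 0.975, 0.0]
ft_force: [1.9, -0.7, 0.1]
width: 0.0305
finger_force: 0.0
```

{"name": "move_tool", "arguments": {"steps": {"rows":[[-0.026,-0.03,0,0,0,0],[-0.053,-0.06,0,0,0,0],[-0.079,-0.09,0,0,0,0],[-0.106,-0.12,0,0,0,0],[-0.132,-0.15,0,0,0,0]]}}}

```text
clock: 1.45
tool_pos: [0.4112, -0.0605, 0.2056]
tcp_rot: [0.0, 0.222, 0.975, 0.0]
ft_force: [0.6, -0.7, -0.1]
width: 0.0011
finger_force: 0.0
```

{"name": "move_tool", "arguments": {"steps": {"rows":[[0,0,0,0,0,-0.09],[0,0,0,0,0,-0.18],[0,0,0,0,0,-0.27],[0,0,0,0,0,-0.36],[0,0,0,0,0,-0.36]]}}}

```text
clock: 1.87
tool_pos: [0.4109, -0.0586, 0.2053]
tcp_rot: [-0.0, 0.043, 0.999, 0.0]
ft_force: [0.4, 0.3, 0.7]
width: 0.0008
finger_force: 0.0
```

```bash
python3 d.py 0.4292 -0.1238 0.12
```

```text
1.87 [ 0.4109 -0.0586  0.2053] tool delta [-0.0238 -0.0634  0.0852] y-axis [0.086 0.996 0.   ] F [0.35 0.29 0.74] w 0.0008298798101426919
```

{"name": "move_tool", "arguments": {"steps": {"rows":[[-0.012,-0.032,0,0,0,0],[-0.024,-0.063,0,0,0,0],[-0.024,-0.063,0.03,0,0,0],[-0.024,-0.063,0.06,0,0,0],[-0.024,-0.063,0.085,0,0,0]]}}}

```text
clock: 2.28
tool_pos: [0.4294, -0.1236, 0.1192]
tcp_rot: [0.0, 0.045, 0.999, 0.0]
ft_force: [-0.9, -0.8, -0.5]
width: 0.0003
finger_force: 0.0
```

{"name": "move_tool", "arguments": {"steps": {"rows":[[0,0,0,0,0,0],[0,0,0,0,0,0],[0,0,0,0,0,0]]}}}

```text
clock: 2.53
tool_pos: [0.4306, -0.1235, 0.1218]
tcp_rot: [0.001, 0.044, 0.999, -0.0]
ft_force: [0.1, 0.0, -0.1]
width: 0.0006
finger_force: 0.0
```

```bash
python3 d.py 0.4292 -0.1238 0.095
```

Run:
```python
from rig import ctrl
import cv2
w=ctrl.capture("wrist")["img"][:,:,::-1];s=ctrl.capture("scene")["img"][:,:,::-1]
b=cv2.resize(s[140:250,130:250],None,fx=3.49,fy=3.49,interpolation=cv2.INTER_CUBIC)[:384]
cv2.imwrite("pics/near.png",cv2.resize(cv2.hconcat([w,b]),None,fx=.85,fy=.85))
```

```text
2.53 [ 0.4306 -0.1235  0.1218] tool delta [ 0.0014 -0.0004  0.0268] y-axis [ 0.087  0.996 -0.001] F [ 0.12  0.01 -0.13] w 0.0005644345444095014
```

View pics/near.png

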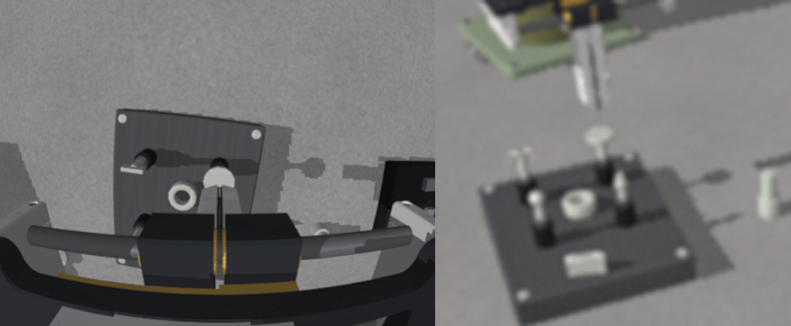

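The wrist view (left) shows the closed fingers at about (218,190), in line with the disc at (218,180). In the scene crop (right), the fingertips at (596,105) sit over the disc at (598,133). I'll descend in small steps and watch the force.

{"name": "move_tool", "arguments": {"steps": {"rows":[[0.001,0,0.012,0,0,0],[0.001,0,0.024,0,0,0],[0.001,0,0.027,0,0,0],[0.001,0,0.027,0,0,0],[0.001,0,0.027,0,0,0]]}}}

```text
clock: 3.05
tool_pos: [0.4294, -0.1235, 0.0945]
tcp_rot: [0.001, 0.043, 0.999, -0.0]
ft_force: [0.2, -0.6, 0.5]
width: 0.0001
finger_force: 0.0
```

{"name": "move_tool", "arguments": {"steps": {"rows":[[0,0,0.001,0,0,0],[0,0,0.002,0,0,0],[0,0,0.003,0,0,0],[0,0,0.003,0,0,0],[0,0,0.003,0,0,0]]}}}

```text
clock: 3.47
tool_pos: [0.4286, -0.1232, 0.0905]
tcp_rot: [0.0, 0.043, 0.999, -0.0]
ft_force: [0.4, -0.5, 0.0]
width: 0.0004
finger_force: 0.0
```

{"name": "move_tool", "arguments": {"steps": {"rows":[[0,0,0.001,0,0,0],[0,0,0.002,0,0,0],[0,0,0.003,0,0,0],[0,0,0.003,0,0,0],[0,0,0.003,0,0,0]]}}}

```text
clock: 3.88
tool_pos: [0.4288, -0.1232, 0.0876]
tcp_rot: [0.0, 0.043, 0.999, -0.0]
ft_force: [-0.5, 1.0, 2.7]
width: 0.0005
finger_force: 1.4
```

{"name": "move_tool", "arguments": {"steps": {"rows":[[0,0,0.001,0,0,0],[0,0,0.0015,0,0,0],[0,0,0.002,0,0,0],[0,0,0.002,0,0,0],[0,0,0.002,0,0,0]]}}}

```text
clock: 4.3
tool_pos: [0.4287, -0.1232, 0.0856]
tcp_rot: [0.0, 0.043, 0.999, -0.0]
ft_force: [-0.5, -0.3, 2.4]
width: 0.0006
finger_force: 1.7
```

{"name": "move_tool", "arguments": {"steps": {"rows":[[0,0,0.001,0,0,0],[0,0,0.0017,0,0,0],[0,0,0.0017,0,0,0],[0,0,0.0017,0,0,0],[0,0,0.0017,0,0,0]]}}}

```text
clock: 4.72
tool_pos: [0.4287, -0.1232, 0.0838]
tcp_rot: [0.0, 0.043, 0.999, -0.0]
ft_force: [-0.2, 1.7, 3.2]
width: 0.0008
finger_force: 1.9
```

```bash
python3 d.py 0.4292 -0.1238 0.084
```

Run:
```python
from rig import ctrl
import cv2
s=ctrl.capture("scene")["img"][:,:,::-1]
cv2.imwrite("pics/press.png",cv2.resize(s[150:220,140:240],None,fx=6,fy=6,interpolation=cv2.INTER_CUBIC))
```

```text
4.72 [ 0.4287 -0.1232  0.0838] tool delta [-0.0005 -0.0006 -0.0002] y-axis [ 0.087  0.996 -0.   ] F [-0.24  1.74  3.18] w 0.0008277887374173239
```

View pics/press.png

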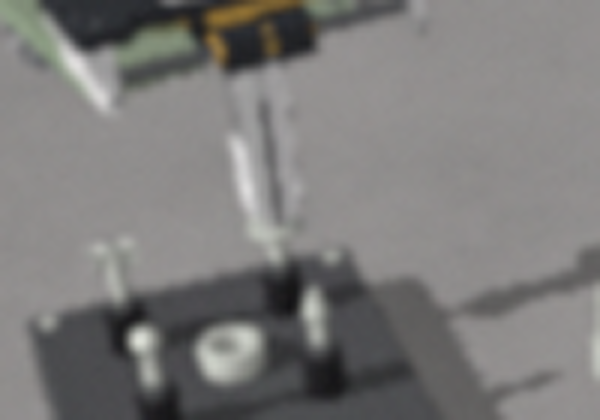

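The fingertips are on the disc at crop (270,230), and it is visibly lower than at rest. By pose it is pressed about 6 mm at 3 N. I'll release it and go to the bar key.

{"name": "move_tool", "arguments": {"steps": {"rows":[[0,0,-0.01,0,0,0],[0,0,-0.03,0,0,0],[0,0,-0.06,0,0,0],[0,0,-0.06,0,0,0],[0,0,-0.06,0,0,0]]}}}

```text
clock: 5.18
tool_pos: [0.4297, -0.1237, 0.1454]
tcp_rot: [0.002, 0.043, 0.999, -0.001]
ft_force: [0.6, 0.1, -0.2]
width: 0.0005
finger_force: 0.0
```

```bash
python3 d.py 0.4828 0.1903 0.14
```

```text
5.18 [ 0.4297 -0.1237  0.1454] tool delta [-0.0257  0.3174  0.0051] y-axis [ 0.087  0.996 -0.001] F [ 0.61  0.05 -0.15] w 0.0005382246650220977
```

{"name": "move_tool", "arguments": {"steps": {"rows":[[-0.003,0.035,0,0,0,0],[-0.006,0.07,0,0,0,0],[-0.009,0.105,0,0,0,0],[-0.012,0.14,0,0,0,0],[-0.014,0.175,0,0,0,0]]}}}

```text
clock: 5.6
tool_pos: [0.4563, 0.0516, 0.1422]
tcp_rot: [-0.002, 0.044, 0.999, 0.0]
ft_force: [-0.4, -0.6, 0.7]
width: 0.0003
finger_force: 0.0
```

{"name": "move_tool", "arguments": {"steps": {"rows":[[-0.003,0.035,0,0,0,0],[-0.006,0.07,0,0,0,0],[-0.009,0.105,0,0,0,0],[-0.012,0.142,0,0,0,0],[-0.012,0.142,0,0,0,0]]}}}

```text
clock: 6.02
tool_pos: [0.481, 0.1956, 0.1422]
tcp_rot: [-0.001, 0.041, 0.999, 0.001]
ft_force: [0.4, -0.2, -0.0]
width: 0.0007
finger_force: 0.0
```

{"name": "move_tool", "arguments": {"steps": {"rows":[[0,0,0.03,0,0,0],[0,0,0.06,0,0,0],[0,0,0.08,0,0,0],[0,0,0.08,0,0,0],[0,0,0.08,0,0,0]]}}}

```text
clock: 6.43
tool_pos: [0.4795, 0.1895, 0.0616]
tcp_rot: [-0.003, 0.044, 0.999, -0.001]
ft_force: [0.2, 0.8, 1.4]
width: 0.0006
finger_force: 0.0
```

```bash
python3 d.py 0.4828 0.1903 0.047
```

Run:
```python
from rig import ctrl
import cv2
w=ctrl.capture("wrist")["img"][:,:,::-1];s=ctrl.capture("scene")["img"][:,:,::-1]
b=cv2.resize(s[130:210,230:340],None,fx=4.8,fy=4.8,interpolation=cv2.INTER_CUBIC)[:384]
cv2.imwrite("pics/near2.png",cv2.resize(cv2.hconcat([w,b]),None,fx=.75,fy=.75))
```

```text
6.43 [0.4795 0.1895 0.0616] tool delta [-0.0033  0.0011  0.0146] y-axis [ 0.087  0.996 -0.002] F [0.17 0.77 1.36] w 0.0005883354984857679
```

View pics/near2.png

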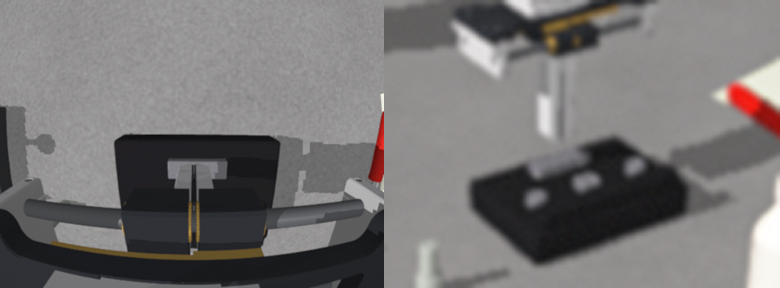

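The wrist view shows the closed fingers at (194,185) centred on the bar key at (197,170). The scene crop shows them above the bar at (557,162), well clear of the small keys. I'll shift 3 mm in x and descend gently.

{"name": "move_tool", "arguments": {"steps": {"rows":[[-0.003,0.001,0.005,0,0,0],[-0.003,0.001,0.01,0,0,0],[-0.003,0.001,0.014,0,0,0],[-0.003,0.001,0.014,0,0,0],[-0.003,0.001,0.014,0,0,0]]}}}

```text
clock: 6.95
tool_pos: [0.4848, 0.1911, 0.0496]
tcp_rot: [-0.0, 0.043, 0.999, -0.0]
ft_force: [0.1, -0.9, -0.3]
width: 0.0002
finger_force: 0.0
```

{"name": "move_tool", "arguments": {"steps": {"rows":[[0,0,0.001,0,0,0],[0,0,0.002,0,0,0],[0,0,0.003,0,0,0],[0,0,0.003,0,0,0],[0,0,0.003,0,0,0]]}}}

```text
clock: 7.37
tool_pos: [0.485, 0.1912, 0.0467]
tcp_rot: [-0.0, 0.043, 0.999, 0.0]
ft_force: [-0.1, 0.2, -0.8]
width: 0.0005
finger_force: 0.0
```

{"name": "move_tool", "arguments": {"steps": {"rows":[[0,0,0.001,0,0,0],[0,0,0.0015,0,0,0],[0,0,0.002,0,0,0],[0,0,0.002,0,0,0],[0,0,0.002,0,0,0]]}}}

```text
clock: 7.78
tool_pos: [0.485, 0.1911, 0.0447]
tcp_rot: [-0.0, 0.043, 0.999, -0.0]
ft_force: [-0.5, 0.2, 0.1]
width: 0.0004
finger_force: 0.0
```

```bash
python3 d.py .4828 .1903 .0405
```

```text
7.78 [0.485  0.1911 0.0447] tool delta [ 0.0021 -0.001   0.0042] y-axis [ 0.087  0.996 -0.   ] F [-0.55  0.19  0.12] w 0.00037814583012049565
```

{"name": "move_tool", "arguments": {"steps": {"rows":[[0.001,0,0.001,0,0,0],[0.002,-0.001,0.002,0,0,0],[0.002,-0.001,0.003,0,0,0],[0.002,-0.001,0.003,0,0,0],[0.002,-0.001,0.003,0,0,0]]}}}

```text
clock: 8.2
tool_pos: [0.484, 0.1907, 0.0424]
tcp_rot: [0.001, 0.043, 0.999, 0.0]
ft_force: [2.5, 1.5, 3.4]
width: 0.0002
finger_force: 1.4
```

{"name": "move_tool", "arguments": {"steps": {"rows":[[0,0,0.001,0,0,0],[0,0,0.0015,0,0,0],[0,0,0.0015,0,0,0],[0,0,0.0015,0,0,0],[0,0,0.0015,0,0,0]]}}}

```text
clock: 8.62
tool_pos: [0.4836, 0.1905, 0.0406]
tcp_rot: [0.001, 0.043, 0.999, 0.0]
ft_force: [3.0, 2.0, 3.8]
width: 0.0005
finger_force: 1.9
```

{"name": "move_tool", "arguments": {"steps": {"rows":[[0,0,0.0005,0,0,0],[0,0,0.001,0,0,0],[0,0,0.001,0,0,0],[0,0,0.001,0,0,0],[0,0,0.001,0,0,0]]}}}

```text
clock: 9.03
tool_pos: [0.4834, 0.1904, 0.0394]
tcp_rot: [0.0, 0.043, 0.999, 0.0]
ft_force: [2.5, 1.5, 4.1]
width: 0.0004
finger_force: 2.2
```

{"name": "move_tool", "arguments": {"steps": {"rows":[[0,0,0.0005,0,0,0],[0,0,0.0007,0,0,0],[0,0,0.0007,0,0,0],[0,0,0.0007,0,0,0]]}}}

```text
clock: 9.37
tool_pos: [0.4834, 0.1904, 0.0392]
tcp_rot: [0.0, 0.043, 0.999, 0.0]
ft_force: [2.1, 1.6, 7.9]
width: 0.0003
finger_force: 3.9
```

The force rose to about 8 N while z stopped at 39.2 mm, so the key is fully down. I'll withdraw straight up.

{"name": "move_tool", "arguments": {"steps": {"rows":[[0,0,-0.01,0,0,0],[0,0,-0.03,0,0,0],[0,0,-0.06,0,0,0],[0,0,-0.1,0,0,0],[0,0,-0.14,0,0,0]]}}}

```text
clock: 9.78
tool_pos: [0.4786, 0.1892, 0.1771]
tcp_rot: [-0.005, 0.043, 0.999, -0.002]
ft_force: [0.8, 0.7, -0.0]
width: 0.0005
finger_force: 0.0
```

{"name": "move_tool", "arguments": {"steps": {"rows":[[0,0,-0.02,0,0,0],[0,0,-0.02,0,0,0],[0,0,-0.02,0,0,0],[0,0,-0.02,0,0,0],[0,0,-0.02,0,0,0]]}}}

```text
clock: 10.2
tool_pos: [0.4804, 0.1897, 0.1956]
tcp_rot: [-0.003, 0.043, 0.999, -0.001]
ft_force: [0.0, 0.3, -0.4]
width: 0.0008
finger_force: 0.0
```

Run:
```python
from rig import ctrl
import cv2
s=ctrl.capture("scene")["img"][:,:,::-1]
cv2.imwrite("pics/end.png",cv2.resize(s[120:260,130:350],None,fx=3.5,fy=3.5,interpolation=cv2.INTER_CUBIC))
```

```text
(no output)
```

View pics/end.png

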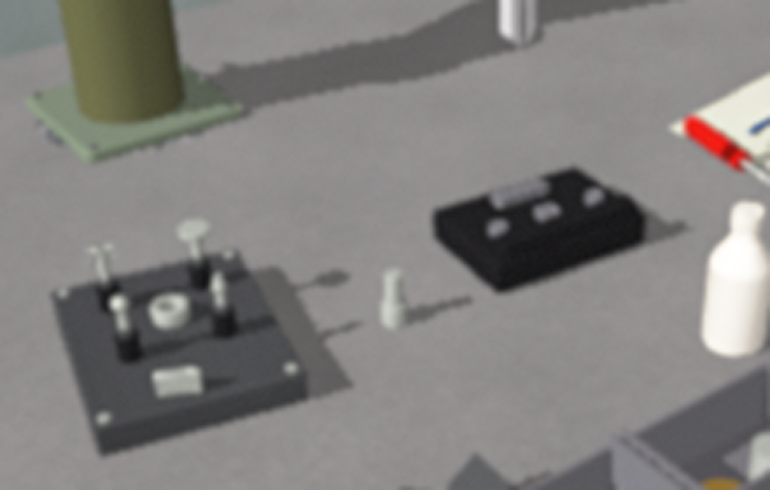

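The disc is back up at (194,232), the bar key is out at (519,192), nothing has moved and the gripper is clear.

```bash
python3 -c "
from rig import ctrl
print(ctrl.close_job())"
```

```text
the job is handed in; nothing more can be done
None
```

The job is handed in, though the hand-in returned no verdict: I pressed the flat-tipped probe about 6 mm at about 3 N and it sprang back, pressed the bar key fully down (about 8 N) and it came back out, then withdrew the arm; the final picture shows nothing visibly moved.

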